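Load the pad-printing jig and hold the print pad over it

ROBOT

A 6-joint arm with a two-finger parallel gripper is mounted at the origin on the work surface. World frame = base frame: x ahead of the robot, y to its left, z up, the work surface at z = 0. Lengths are in mm, angles in rad, forces in N, time in s.
With the tool pointing down it reaches from about 400 to 925 mm from the base axis. Payload 12.5 kg.
Tool frame: the origin (TCP) lies between the finger pads; the fingertips stand 19 mm ahead of it and the grasp point (between the pads) is the TCP (env.nose_length is the distance from the TCP to the fingertips, in mm); z points along the fingers, y is the line along which they close (so a half turn about z gives the same grasp; the last joint's range is limited). The gripper opens to 95 mm and grips with 3 to 60 N. Pads are 20 mm wide; open, the fingers measure 119 mm over their backs; the gripper's body (75 mm by 180 mm) begins 59 mm behind the grasp point.
Start: joints at [1.161, 0.491, 1.559, -0, 1.092, -0.106], TCP at [186.95, 596.401, 233.661] pointing down, gripper open.
Joint ranges: [-3.1, 3.1], [-0.84, 2.19], [0.05, 2.79], [-1.13, 4.28], [0.06, 2.93], [-2.69, 2.69]. Speed limits (rad/s): [2.22, 2.22, 2.79, 3.14, 3.14, 3.14].

INTERFACE

Orientations are given as [roll, pitch, yaw] about the fixed x, y, z axes, in that order (R = Rz(yaw) Ry(pitch) Rx(roll)).
In Python, from cell import env gives the robot as it stands. The module is installed in compiled form; this text tells all that it offers.
- The arm moves only by the tool drive_tool, never from a script. Its argument "rows" is a list that holds one entry, the list of rows, each a list of 7 numbers: the shift along the tool's x, y, z scaled (see below), then the turn, a rotation vector about the tool's x, y, z scaled (see below), then the opening, from 0 (shut) to 1 (fully open). In form: [[[tx, ty, tz, ax, ay, az, jaw], ...]]. A call has 1 to 5 rows; each row shifts and turns the commanded pose from where the row before left it, along the tool's axes as they then stand; what a row does not reach is not made up. The controller multiplies each number of a shift by 250 mm and each number of a turn by 180 degrees. A row lasts 1/8 s, in which the tool goes at most 62.5 mm and 10.7 degrees, less where a joint would pass 70% of its speed; a pose out of reach is approached as far as the arm can. A call with a number of a shift or a turn outside -1 to 1 is refused whole. A call with a gripper value outside its range is refused whole. The fingers move at their own pace and stop on an object; the grip force is fixed at half the most. Time passes only in rows, so rows that do not move let the fingers close. It gives the time, the measured TCP pose, the force, the opening and the grip force at its end, in the units of the state.
- env.state(): the state, without advancing time (a new reading comes with each control period).
- env.read_camera(name): name is "side" or "top" or "wrist"; returns a dict with "color" (420x560x3 uint8, blue, green, red), "camera_matrix" (3x3 intrinsics, pixels), "pose" (4x4, takes a point from camera to world coordinates). Camera axes: x right, y up, looking along -z (the intrinsics and any distortion apply to the point x, -y, -z); pixel columns grow to the right and rows downward; lengths in mm; the calibration is good to about 2 mm. A picture is of the moment at which its call begins. There is no depth.
- env.job_done(): hands the job in; it is judged then, once.
Trained networks look in a picture, given as the dict that the camera call returned (one of the last four; its "shot" number tells which), for a name from the list of things; names that differ only in an ending like _2 or _b are one class to them, and where a whole thing is asked for, a point or a joint stands for the part that bears it (a point fixed in the world has none). Each returns a list of dicts, best first, with "score" (0 to 1); they miss things now and then, are a little off and sometimes report something else, mostly with a low value. They report only what shows in the picture. A call takes as long as a camera call. They do not tell look-alikes from the thing itself.
- env.search_frame(name, picture): "at" ([x, y, z] in mm, in the coordinates of the camera as it stood for that picture, good to about 4 mm: the middle of the surface that is visible of it).
- env.place_of(name, picture): "at" ([x, y, z] in mm, in the coordinates of the camera as it stood for that picture, good to about 4 mm: a listed point, or the origin of a listed thing).
The state is a dict: "t": time; "joints": joint angles; "qvel": joint speeds; "tau": joint torques, N m; "eef_pos": TCP position; "tcp_rot": TCP orientation; "ft_force": force on the tool from outside, world axes, zero at the start; "moment": the same for the moment, N m; "opening": opening from 0.0 (shut) to 1.0 (fully open); "grip_force": force on a finger pad.
Only numpy, scipy, OpenCV 4.12 (cv2) and the standard library are available. Lean on these libraries where they do the work, as an engineer would, in place of code of your own. Each camera call takes 0.05 s, during which the arm holds its last target. There are 200 camera calls.

TASK

Build the round housing in the jig, between its four posts: set down the body (the cup, open side up), then the spacer ring on it, then the solid top disc on the ring, each lying flat and set down gently. Then take the print pad by its stem out of its rack, carry it over the ink tray, and finish still holding it, upright and still, tip centred about 6 mm above the disc without touching it, the long sides of its mounting plate parallel to the long sides of the jig. Do not touch the ink tray or its bridge, never let the pad touch the disc or jig, and leave the tin, the bottle and the spanner alone.

Things in the scene. Friction and masses are not known exactly. Their poses are not given: they have to be found in the camera images.
- jig: Fixed aluminium plate 150 (x, long side) x 110 (y) x 12 mm; origin under its centre. Four steel posts, 12 mm diameter, stand 54 mm above the plate at x = +-25.1, y = +-25.1 mm (top 6 mm tapered); a 56 mm round part has 1.5 mm play between them. Fingers fit between neighbouring posts (38 mm gaps) if they close along the jig's x or y. Bolt heads 14 mm wide, 6 mm high at x = +-63 mm.
- nest (a point): Centre of the pocket floor: on the jig plate's upper face, midway between the four posts; axes as the jig's.
- housing: Body of the product (the housing): grey plastic cup, 56 mm diameter, 24 mm tall, wall 7 mm, inner floor 6 mm thick, 60 g; stands open side up on the 3 mm thick cardboard sheet (fixed). Origin at the centre of its underside, z up (the open side).
- spacer: Spacer: grey plastic ring, 56 mm outer and 32 mm inner diameter, 14 mm thick, 30 g; lies flat on the cardboard sheet. Origin at the centre of its underside, z up. Lies on the rim of the body, 24 mm above the pocket floor.
- disc: Top disc: solid grey plastic disc, 56 mm diameter, 12 mm thick, 30 g; lies flat on the cardboard sheet. Origin at the centre of its underside, z up. On the spacer its underside is 38 mm and its top 50 mm above the pocket floor.
- pad: Rigid print pad, 0.14 to 0.28 kg: rounded red-brown tip pointing down (38 mm diameter, 36 mm long), aluminium mounting plate 64 (x) x 40 (y) x 8 mm (36 to 44 mm above the tip), square grip stem 24 x 24 mm on it (44 to 82 mm above the tip). Origin at the lowest point of the tip, z up. Hangs loose in the rack, tip 18 mm above the table; lifts straight out.
- rack: Fixed steel pad rack: foot 80 (x) x 64 (y) mm, two upright walls at x = +-29 mm, 54 mm tall, on which the ends of the pad's mounting plate rest, with outer lips 62 mm tall that stop the plate sliding along x (2.5 mm play). Origin under its centre; the pad's axes start parallel to it.
- ink_tray: Fixed red ink tray between rack and jig: 220 (x) x 90 (y) x 35 mm tall; over its middle a doctor-blade bridge along x, 212 mm long, 30 mm deep (y) at its end posts, 110 mm tall. Origin under its centre. Not to be touched.
- tin: Bystander: closed steel ink tin, 60 mm diameter, 62 mm tall; origin at the centre of its underside.
- thinner: Bystander: white plastic bottle, 58 mm diameter, 130 mm tall; origin at the centre of its underside.
- spanner: Bystander: steel spanner 140 mm long lying flat along its x axis; origin under its middle.
Not all that is in view belongs to the job. What is shaped like the housing but pink is not meant.

How it is judged (in metres and radians):
On the way, in this order (a step that is already met when the one before it is completed fails the run):
1. the body stands flat on the pocket floor between the posts, let go (horizontal distance between housing and nest below 0.004 m and z of housing in the frame of nest between -0.003 and 0.003 m and angle between housing's own z axis and vertical below 0.06 rad and contact force between housing and the fingers below 0.1 N and linear speed of housing below 0.03 m/s), for 0.2 s.
2. the spacer lies flat on the body, let go (all of step 1 and horizontal distance between spacer and nest below 0.004 m and z of spacer in the frame of nest between 0.021 and 0.027 m and angle between spacer's own z axis and vertical below 0.06 rad and contact force between spacer and the fingers below 0.1 N and linear speed of spacer below 0.03 m/s), for 0.2 s.
3. the disc lies flat on the spacer, let go (all of step 2 and horizontal distance between disc and nest below 0.004 m and z of disc in the frame of nest between 0.035 and 0.041 m and angle between disc's own z axis and vertical below 0.06 rad and contact force between disc and the fingers below 0.1 N and linear speed of disc below 0.03 m/s), for 0.2 s.
4. the pad passes over the ink tray, its tip at least 90 mm above the table (y of pad in the frame of ink_tray between -0.055 and 0.055 m and x of pad in the frame of ink_tray between -0.14 and 0.14 m and height (world z) of pad above 0.09 m).
At the end, for the whole second after the job is handed in: Body, spacer, disc stacked flat and free in the pocket (4 mm off centre, 3 mm in height, 0.06 rad tilt). Pad held by the fingers alone, still, touching nothing else: tip 1.5 to 13 mm over the disc, 6 mm off centre, tilt under 0.07 rad, plate within 0.14 rad of the jig's long side (all of step 3 and z of pad in the frame of nest between 0.0515 and 0.063 m and horizontal distance between pad and disc below 0.006 m and angle between pad's own z axis and vertical below 0.07 rad and angle between the x axis of pad and the x axis of jig, either way round below 0.14 rad and contact force between pad and the fingers above 1 N and linear speed of pad below 0.02 m/s and contact force between pad and disc below 0.1 N and contact force between pad and jig below 0.1 N and contact force between pad and ink_tray below 0.1 N and contact force between pad and rack below 0.1 N and contact force between pad and spacer below 0.1 N and contact force between pad and housing below 0.1 N); the arm keeps its last pose, push and grip.
It fails at once if the ink tray or its blade bridge was touched (contact force between ink_tray and anything else above 1 N).
It fails at once if the pad touched the disc, the spacer, the body or the jig (contact force between pad and disc above 0.5 N or contact force between pad and spacer above 0.5 N or contact force between pad and housing above 0.5 N or contact force between pad and jig above 0.5 N).
It fails at once if the tin, bottle or spanner was disturbed (moved more than 15 mm) (distance of any of tin, thinner, spanner from where it was at the start of the episode above 0.015 m).
It fails at once if a part or the pad was dropped ((contact force between housing and the fingers below 0.05 N and linear speed of housing above 0.45 m/s) or (contact force between spacer and the fingers below 0.05 N and linear speed of spacer above 0.45 m/s) or (contact force between disc and the fingers below 0.05 N and linear speed of disc above 0.45 m/s) or (contact force between pad and the fingers below 0.05 N and linear speed of pad above 0.45 m/s)).
It also fails if it takes over 72 s, if anything falls off the work surface, if the arm or the gripper's body presses on something with over 40 N, if the wrist force passes 120 N, or if a joint passes its speed limit or range.

## Working session

There is one attempt and no reset: what is moved stays moved. The work goes in short steps, Python scripts to look and compute and a tool call to move; the robot and the scene stay as the last step left them, time stands still between calls to the robot, and variables do not carry over. Pictures are saved under pics/ and viewed, at most 10 in all, crops included, and the job is handed in when it is done.

Besides the shell and the picture viewer there is one more tool, called after ">>>" by a JSON object that holds its "api" and its "payload", one argument or row to a line. drive_tool: Moves the arm, as the interface text tells. Its arguments: {"type":"object","properties":{"rows":{"type":"array","items":{"type":"array","items":{"type":"array","items":{"type":"number","minimum":-1,"maximum":1}}}}},"required":["rows"]}

```bash
mkdir -p pics; cat > h.py <<'E'
import numpy as np, cv2
from cell import env
def w(p,a):
    return (p["pose"]@np.r_[a,1])[:3]
def find(cam,names,f="place_of"):
    p=env.read_camera(cam)
    for n in names:
        for d in getattr(env,f)(n,p)[:3]:
            print(cam,n,round(d["score"],2),w(p,d["at"]).round(1))
    return p
E
python3 - <<'E'
from h import *
s=env.state();print(s["t"],s["eef_pos"],s["tcp_rot"],s["opening"])
N=["jig","nest","housing","spacer","disc","pad","rack","ink_tray","tin","thinner","spanner"]
for c in ("top","side"):
    p=find(c,N);cv2.imwrite(f"pics/{c}0.png",p["color"])
    print(p["pose"].round(2),p["camera_matrix"])
print(env.state()["t"])
E
```

```text
0.0 [186.86816229 596.18364239 233.05050644] [-3.14051176e+00 -1.13876936e-04  2.83775680e+00] 0.9991128917567645
top jig 0.57 [517.1  -8.1  -1.7]
top nest 0.7 [472.4 318.4   3.1]
top nest 0.68 [516.2  -5.9  12.5]
top housing 0.97 [312.3 381.2  -0.9]
top housing 0.59 [473.9 320.6   3.8]
top spacer 0.81 [452.  186.6   4.8]
top disc 0.57 [561.5 191.9   3. ]
top pad 0.65 [ 499.  -362.2   18.4]
top rack 0.8 [ 502.7 -364.1   -2.3]
top rack 0.42 [ 532.4 -200.1   -1.5]
top ink_tray 0.97 [ 5.364e+02 -1.990e+02  4.000e-01]
top tin 0.66 [714.  -40.3  -1.9]
top thinner 0.67 [7.116e+02 3.382e+02 6.000e-01]
top spanner 0.85 [ 693.6 -292.2    2.3]
[[-9.00000e-02  9.70000e-01 -2.20000e-01  2.24320e+02]
 [-1.00000e+00 -9.00000e-02  2.00000e-02  8.56000e+00]
 [-0.00000e+00  2.20000e-01  9.80000e-01  1.39212e+03]
 [ 0.00000e+00  0.00000e+00  0.00000e+00  1.00000e+00]] [[511.18212571   0.         283.21716327]
 [  0.         511.18212571 213.93163252]
 [  0.           0.           1.        ]]
side jig 0.87 [516.7  -6.2   2.5]
side nest 0.72 [517.6  -5.   10.5]
side housing 0.93 [477.  315.4   2.2]
side housing 0.78 [319.1 375.2   2.4]
side spacer 0.94 [4.548e+02 1.828e+02 3.000e-01]
side spacer 0.66 [715.6 -38.2   1.3]
side disc 0.55 [5.696e+02 1.926e+02 1.000e-01]
side disc 0.28 [456.  181.8   2.3]
side pad 0.86 [ 504.3 -360.5   14.7]
side rack 0.67 [ 7.185e+02 -3.780e+01 -5.000e-01]
side rack 0.54 [ 502.8 -367.    -4.2]
side ink_tray 0.97 [ 5.392e+02 -1.985e+02 -5.000e-01]
side tin 0.61 [710.1 344.   -6.4]
side tin 0.57 [718.9 -39.4  -2.2]
side spanner 0.52 [ 700.  -289.1   -2.7]
[[-1.00000e+00  6.00000e-02 -7.00000e-02  4.24600e+02]
 [-9.00000e-02 -5.60000e-01  8.20000e-01  1.09122e+03]
 [ 1.00000e-02  8.30000e-01  5.60000e-01  7.99080e+02]
 [ 0.00000e+00  0.00000e+00  0.00000e+00  1.00000e+00]] [[542.13559439   0.         275.41651353]
 [  0.         542.13559439 211.53671487]
 [  0.           0.           1.        ]]
1.2
```

View pics/top0.png

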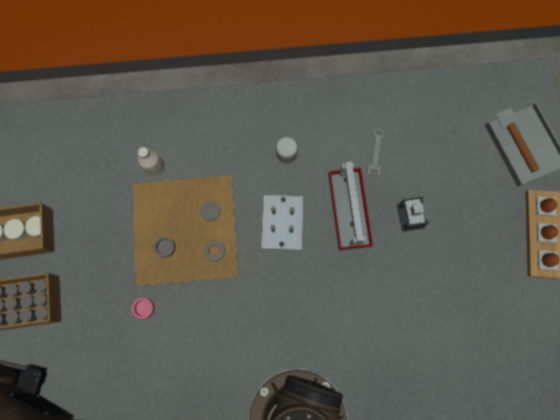

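View pics/side0.png

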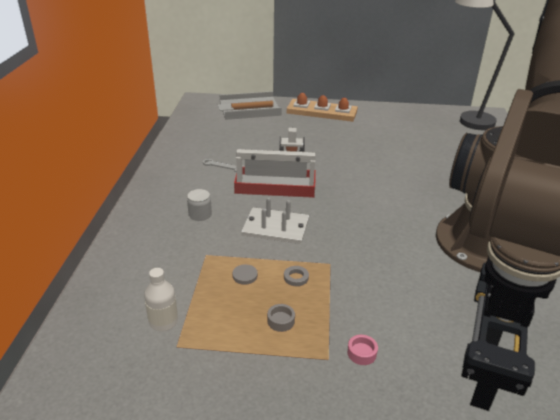

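>>> {"api": "drive_tool", "payload": {
  "rows": [
    [[0, 0, 0, 0, 0, -0.0484, 1], [0, 0, 0, 0, 0, -0.0484, 1], [0, 0, 0, 0, 0, 0, 1], [-0.11, -0.14, -0.04, 0, 0, 0, 1], [-0.11, -0.14, -0.04, 0, 0, 0, 1]]
  ]
}}

```text
t: 1.82
eef_pos: [242.3, 525.7, 253.7]
tcp_rot: [-3.141, -0.0, 3.139]
ft_force: [0.4, 1.0, 0.7]
opening: 1.001
grip_force: 0.0
```

>>> {"api": "drive_tool", "payload": {
  "rows": [
    [[-0.11, -0.14, -0.04, 0, 0, 0, 1], [-0.11, -0.14, -0.04, 0, 0, 0, 1], [-0.11, -0.14, -0.04, 0, 0, 0, 1], [-0.11, -0.14, -0.04, 0, 0, 0, 1], [-0.11, -0.14, -0.04, 0, 0, 0, 1]]
  ]
}}

```text
t: 2.45
eef_pos: [380.3, 350.3, 304.1]
tcp_rot: [3.141, 0.0, 3.138]
ft_force: [0.4, 0.7, 0.2]
opening: 0.997
grip_force: 0.0
```

>>> {"api": "drive_tool", "payload": {
  "rows": [
    [[-0.11, -0.14, -0.04, 0, 0, 0, 1], [-0.11, -0.14, -0.04, 0, 0, 0, 1], [-0.11, -0.14, -0.04, 0, 0, 0, 1], [0, 0, 0, 0, 0, 0, 1]]
  ]
}}

```text
t: 2.95
eef_pos: [463.6, 244.6, 334.2]
tcp_rot: [3.141, 0.001, 3.135]
ft_force: [-0.2, 1.0, 0.3]
opening: 1.003
grip_force: 0.0
```

```bash
python3 - <<'E'
from h import *
s=env.state();print(s["t"],s["eef_pos"].round(1),s["tcp_rot"].round(4),s["joints"].round(2),s["ft_force"])
p=find("wrist",["nest","housing","spacer","disc"]);cv2.imwrite("pics/w0.png",p["color"])
print(p["pose"].round(3),p["camera_matrix"])
E
```

```text
2.95 [463.6 244.6 334.2] [3.1413e+00 1.3000e-03 3.1349e+00] [ 0.36  0.25  1.66 -0.    1.23 -1.2 ] [-0.21521128  1.01786236  0.25767646]
wrist nest 0.8 [520.3  -6.1   8.8]
wrist housing 0.59 [319.4 378.4  -1.8]
wrist housing 0.57 [480.1 318.9   2.9]
wrist spacer 0.89 [454.7 185.3   1.4]
wrist disc 0.79 [571.5 190.6   4.8]
[[ 7.00000e-03 -9.63000e-01 -2.68000e-01  3.87984e+02]
 [ 1.00000e+00  7.00000e-03  1.00000e-03  2.45126e+02]
 [ 0.00000e+00 -2.68000e-01  9.63000e-01  4.84452e+02]
 [ 0.00000e+00  0.00000e+00  0.00000e+00  1.00000e+00]] [[354.70208955   0.         286.61539573]
 [  0.         354.70208955 210.61094019]
 [  0.           0.           1.        ]]
```

View pics/w0.png

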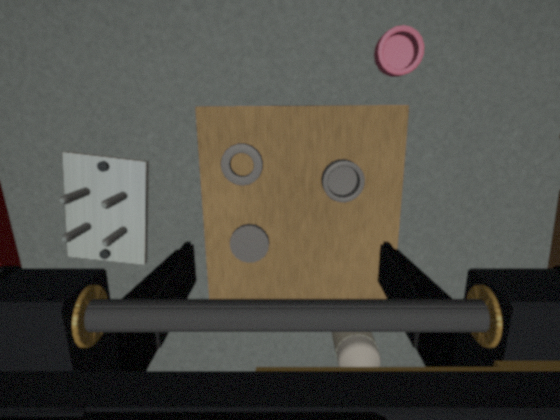

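```bash
cat >> h.py <<'E'
def ray(p,uv,z):
    K=p["camera_matrix"];uv=np.atleast_2d(uv).astype(float)
    d=np.c_[(uv-K[:2,2])/K[0,0],np.ones(len(uv))]*[1,-1,-1]
    d=d@p["pose"][:3,:3].T;o=p["pose"][:3,3]
    return o+d*((z-o[2])/d[:,2])[:,None]
def proj(p,X):
    T=np.linalg.inv(p["pose"]);c=(T[:3,:3]@np.array(X,float)+T[:3,3])*[1,-1,-1]
    return (p["camera_matrix"]@c)[:2]/c[2]
def circ(p,xy,ztop,R=28):
    """refine top outline of a grey part on the cardboard: largest blob near xy, edge pts at ztop, circle fit"""
    c=proj(p,[*xy,ztop]);hsv=cv2.cvtColor(p["color"],cv2.COLOR_BGR2HSV)
    u,v=c.astype(int);h=45
    sat=hsv[:,:,1].copy();m=(sat<60).astype(np.uint8)
    M=np.zeros_like(m);f=p["camera_matrix"][0,0];r=int(1.35*28*f/abs(p["pose"][2,3]-ztop));cv2.circle(M,(u,v),r,1,-1);m&=M
    cs,_=cv2.findContours(m,cv2.RETR_EXTERNAL,cv2.CHAIN_APPROX_NONE);k=max(cs,key=cv2.contourArea)[:,0]
    P=ray(p,k,ztop)[:,:2]
    from scipy.optimize import least_squares
    q=least_squares(lambda q:np.hypot(*(P-q[:2]).T)-q[2],[*xy,R],loss="soft_l1",f_scale=.5).x
    return q
def jig(p,z=12):
    """plate rectangle from bright mask"""
    c=proj(p,[517,-6,z]);g=cv2.cvtColor(p["color"],cv2.COLOR_BGR2HSV);m=((g[:,:,2]>120)&(g[:,:,1]<40)).astype(np.uint8)
    m=cv2.morphologyEx(m,cv2.MORPH_CLOSE,np.ones((15,15)))
    n,l,st,ce=cv2.connectedComponentsWithStats(m);i=1+np.argmin(np.hypot(*(ce[1:]-c).T)+1e3*(st[1:,4]<1500))
    k,_=cv2.findContours((l==i).astype(np.uint8),cv2.RETR_EXTERNAL,cv2.CHAIN_APPROX_NONE)
    P=ray(p,k[0][:,0],z)[:,:2].astype(np.float32)
    return cv2.minAreaRect(P),st[i]
E
python3 - <<'E'
from h import *
p=env.read_camera("wrist")
print(circ(p,(477,317),27),circ(p,(454,184),17),circ(p,(568,191),15));print(jig(p))
E
```

```text
[475.29003551 318.18477897  27.43406186] [454.13936845 185.06305549  26.96716098] [566.20320694 191.14021595  27.31568259]
(((517.470947265625, -9.7979736328125), (115.01586151123047, 150.4038543701172), 82.90372467041016), array([  58,  153,   86,  113, 8361], dtype=int32))
```

>>> {"api": "drive_tool", "payload": {
  "rows": [
    [[0, -0.2, 0, 0, 0, 0, 1], [0, -0.2, 0, 0, 0, 0, 1], [0, -0.2, 0, 0, 0, 0, 1], [0, -0.2, 0, 0, 0, 0, 1], [0, -0.2, 0, 0, 0, 0, 1]]
  ]
}}

```text
t: 3.88
eef_pos: [461.8, -4.3, 333.7]
tcp_rot: [3.142, 0.0, -3.14]
ft_force: [0.3, -0.5, 0.2]
opening: 0.998
grip_force: 0.0
```

>>> {"api": "drive_tool", "payload": {
  "rows": [
    [[0, 0, 0, 0, 0, 0, 1], [0, 0, 0, 0, 0, 0, 1]]
  ]
}}

```text
t: 4.12
eef_pos: [462.0, -2.8, 333.6]
tcp_rot: [3.141, -0.0, -3.141]
ft_force: [-0.7, -0.1, -0.7]
opening: 1.0
grip_force: 0.0
```

```bash
python3 - <<'E'
from h import *
s=env.state();print(s["t"],s["eef_pos"].round(1),s["tcp_rot"].round(4))
p=find("wrist",["nest","rack","pad","ink_tray"]);print(jig(p))
o=p["color"][90:330,150:420]
cv2.imwrite("pics/w1.png",cv2.resize(o,None,fx=2.4,fy=2.4,interpolation=cv2.INTER_CUBIC))
import pickle;pickle.dump(p,open("w1.pkl","wb"))
E
```

```text
4.125 [462.   -2.8 333.6] [ 3.1413 -0.     -3.1414]
wrist nest 0.98 [519.9  -2.9  10.9]
wrist rack 0.56 [ 498.9 -363.4   -1.4]
wrist pad 0.63 [ 501.7 -362.    15.5]
wrist pad 0.28 [480.2 318.7   3.2]
wrist ink_tray 0.73 [ 533.6 -199.    -0.6]
(((517.6469116210938, -7.540069580078125), (111.45625305175781, 151.42640686035156), 82.89682006835938), array([ 239,  152,   93,  114, 8488], dtype=int32))
```

View pics/w1.png

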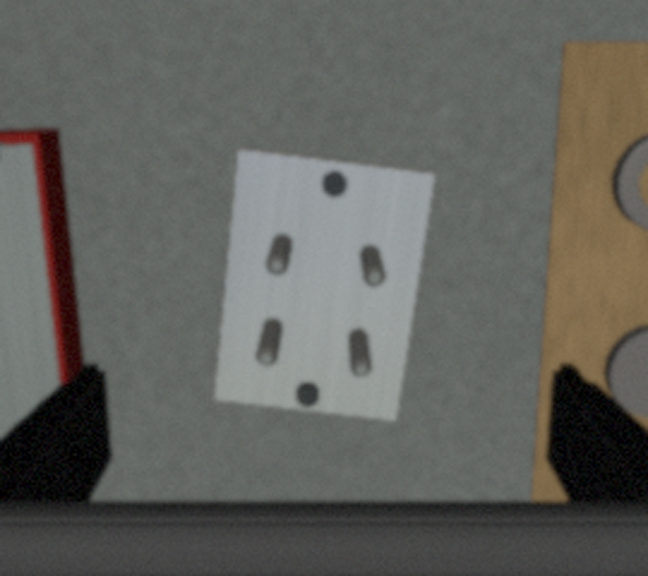

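>>> {"api": "drive_tool", "payload": {
  "rows": [
    [[0, 0, 0, 0, 0, 0.0395, 1], [0, 0.18, 0, 0, 0, 0, 1], [0, 0.18, 0, 0, 0, 0, 1], [0, 0.18, 0, 0, 0, 0, 1], [0, 0.18, 0, 0, 0, 0, 1]]
  ]
}}

```text
t: 5.0
eef_pos: [484.2, 177.2, 333.7]
tcp_rot: [3.141, 0.0, 3.019]
ft_force: [0.8, -0.6, -0.7]
opening: 1.0
grip_force: 0.0
```

>>> {"api": "drive_tool", "payload": {
  "rows": [
    [[0, 0.18, 0, 0, 0, 0, 1], [0, 0.18, 0, 0, 0, 0, 1], [0, 0.18, 0, 0, 0, 0, 1], [0, 0, 0, 0, 0, 0, 1], [0, 0, 0, 0, 0, 0, 1]]
  ]
}}

```text
t: 5.62
eef_pos: [500.6, 309.2, 333.4]
tcp_rot: [-3.141, -0.0, 3.019]
ft_force: [-0.3, 0.4, -0.8]
opening: 0.997
grip_force: 0.0
```

```bash
cat >> h.py <<'E'
def to(X,Y,Z,yaw=None):
    """print tool-axes units from present measured pose to target; turn first"""
    s=env.state();e=s["eef_pos"];y0=s["tcp_rot"][2];y=y0 if yaw is None else yaw
    d=np.array([X,Y,Z])-e;c,n=np.cos(y),np.sin(y)
    dy=(y-y0+np.pi)%(2*np.pi)-np.pi
    print("t",round(s["t"],2),"tcp",e.round(1),"rot",s["tcp_rot"].round(4),"open",round(s["opening"],3),"F",s["ft_force"].round(1))
    print("units x y z",(np.array([c*d[0]+n*d[1],n*d[0]-c*d[1],-d[2]])/250).round(4),"turnz",round(-dy/np.pi,4))
E
python3 - <<'E'
from h import *
p=env.read_camera("wrist");q=circ(p,(475,318),27);print(q,jig(p)[0])
to(q[0],q[1],24)
E
```

```text
[476.16299515 319.1236031   26.97258266] ((517.770751953125, -6.9944610595703125), (109.8211669921875, 149.00894165039062), 82.8638687133789)
t 5.67 tcp [500.7 308.7 333.6] rot [-3.1414e+00 -2.0000e-04  3.0180e+00] open 1.0 F [-0.1 -0.5  0.1]
units x y z [0.1027 0.0292 1.2384] turnz -0.0
```

>>> {"api": "drive_tool", "payload": {
  "rows": [
    [[0.16, 0.015, 0, 0, 0, 0, 1], [0.16, 0.014, 0, 0, 0, 0, 1], [0, 0, 0, 0, 0, 0, 1], [0, 0, 0, 0, 0, 0, 1]]
  ]
}}

```text
t: 6.18
eef_pos: [423.1, 325.6, 334.1]
tcp_rot: [3.141, 0.001, 3.017]
ft_force: [-0.2, -0.4, -0.8]
opening: 0.998
grip_force: 0.0
```

```bash
python3 - <<'E'
from h import *
p=env.read_camera("wrist");q=circ(p,(475,318),27);print(q,proj(p,[*q[:2],27]))
for d in env.place_of("housing",p)[:2]: print(d["score"],w(p,d["at"]))
to(q[0],q[1],24)
import pickle
p=pickle.load(open("w1.pkl","rb"))
print(proj(p,[517.6,-7.5,12]))
E
```

```text
[474.66070928 319.41021389  27.48055693] [286.6905352  210.93105187]
0.78 [315.46885215 379.63155784  -2.61774074]
0.66 [479.40548525 318.52857583   2.82614744]
t 6.28 tcp [423.4 325.7 333.7] rot [3.1414e+00 3.0000e-04 3.0167e+00] open 1.001 F [0.6 0.3 0.4]
units x y z [-2.0650e-01  7.0000e-04  1.2386e+00] turnz -0.0
[283.14230121 210.87948878]
```

>>> {"api": "drive_tool", "payload": {
  "rows": [
    [[-0.1, 0, 0.2, 0, 0, 0, 1], [-0.1065, 0, 0.2, 0, 0, 0, 1], [0, 0, 0.2, 0, 0, 0, 1], [0, 0, 0.2, 0, 0, 0, 1], [0, 0, 0.2, 0, 0, 0, 1]]
  ]
}}

```text
t: 6.9
eef_pos: [474.6, 319.2, 81.7]
tcp_rot: [3.142, 0.0, 3.017]
ft_force: [0.4, -0.9, -0.9]
opening: 1.001
grip_force: 0.0
```

>>> {"api": "drive_tool", "payload": {
  "rows": [
    [[0, 0, 0.12, 0, 0, 0, 1], [0, 0, 0.07, 0, 0, 0, 1], [0, 0, 0.0486, 0, 0, 0, 1], [0, 0, 0, 0, 0, 0, 1]]
  ]
}}

```text
t: 7.4
eef_pos: [474.1, 319.7, 23.9]
tcp_rot: [3.142, -0.0, 3.018]
ft_force: [0.5, 0.2, 0.3]
opening: 1.002
grip_force: 0.0
```

>>> {"api": "drive_tool", "payload": {
  "rows": [
    [[0, 0, 0, 0, 0, 0, 0], [0, 0, 0, 0, 0, 0, 0], [0, 0, 0, 0, 0, 0, 0], [0, 0, 0, 0, 0, 0, 0], [0, 0, 0, 0, 0, 0, 0]]
  ]
}}

```text
t: 8.02
eef_pos: [473.8, 319.8, 24.1]
tcp_rot: [3.141, 0.0, 3.018]
ft_force: [-0.4, -1.5, 1.7]
opening: 0.585
grip_force: 30.0
```

```bash
python3 - <<'E'
from h import *
p=env.read_camera("wrist");print(w(p,env.place_of("housing",p)[0]["at"]));to(474.7,319.4,24)
cv2.imwrite("pics/w2.png",p["color"])
E
```

```text
[478.90787739 318.66195784   2.7994929 ]
t 8.12 tcp [473.8 319.8  24.2] rot [3.1414e+00 2.0000e-04 3.0178e+00] open 0.587 F [-1.6 -0.   2.8]
units x y z [-0.0038 -0.0013  0.0006] turnz -0.0
```

View pics/w2.png

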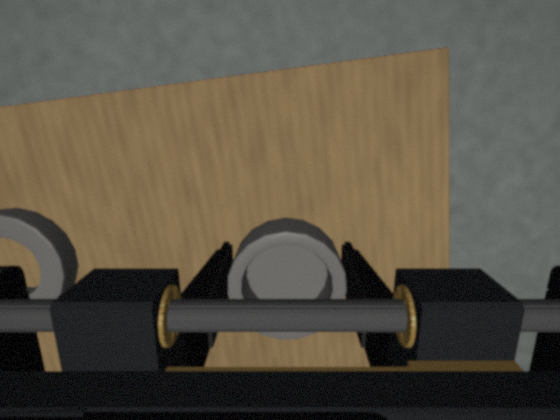

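>>> {"api": "drive_tool", "payload": {
  "rows": [
    [[0, 0, -0.04, 0, 0, 0, 0], [0, 0, -0.1, 0, 0, 0, 0], [0, 0, -0.14, 0, 0, 0, 0], [0, -0.1, -0.14, 0, 0, 0, 0], [0, -0.15, -0.14, 0, 0, 0, 0]]
  ]
}}

```text
t: 8.75
eef_pos: [465.8, 257.5, 165.5]
tcp_rot: [3.141, 0.0, 3.019]
ft_force: [0.7, -0.3, 0.1]
opening: 0.586
grip_force: 30.0
```

>>> {"api": "drive_tool", "payload": {
  "rows": [
    [[0, -0.17, -0.14, 0, 0, 0, 0], [-0.014, -0.17, -0.124, 0, 0, 0, 0], [-0.013, -0.17, 0, 0, 0, 0, 0], [0, -0.17, 0, 0, 0, 0, 0], [0, -0.17, 0, 0, 0, 0, 0]]
  ]
}}

```text
t: 9.38
eef_pos: [446.0, 44.8, 230.6]
tcp_rot: [3.141, 0.001, 3.018]
ft_force: [0.4, -0.4, -0.1]
opening: 0.581
grip_force: 30.0
```

>>> {"api": "drive_tool", "payload": {
  "rows": [
    [[0, -0.135, 0, 0, 0, 0, 0], [0, -0.08, 0, 0, 0, 0, 0], [0, 0, 0, 0, 0, 0, 0], [0, 0, 0, 0, 0, 0, 0]]
  ]
}}

```text
t: 9.88
eef_pos: [439.9, -6.8, 230.2]
tcp_rot: [3.141, 0.0, 3.018]
ft_force: [0.2, -0.2, -0.0]
opening: 0.587
grip_force: 30.0
```

```bash
python3 - <<'E'
from h import *
p=env.read_camera("wrist");print(jig(p))
to(440,-7.5,230)
o=p["color"][60:360,100:480]
cv2.imwrite("pics/w3.png",cv2.resize(o,None,fx=2,fy=2,interpolation=cv2.INTER_CUBIC))
import pickle;pickle.dump(p,open("w3.pkl","wb"))
E
```

```text
(((476.6126708984375, 2.8603134155273438), (145.6461944580078, 80.24772644042969), 75.06222534179688), array([ 231,  174,  141,   84, 5768], dtype=int32))
t 9.93 tcp [439.9  -6.7 230.1] rot [3.1414e+00 2.0000e-04 3.0183e+00] open 0.587 F [-0.3  0.7 -0.8]
units x y z [-0.0008 -0.0032  0.0006] turnz -0.0
```

View pics/w3.png

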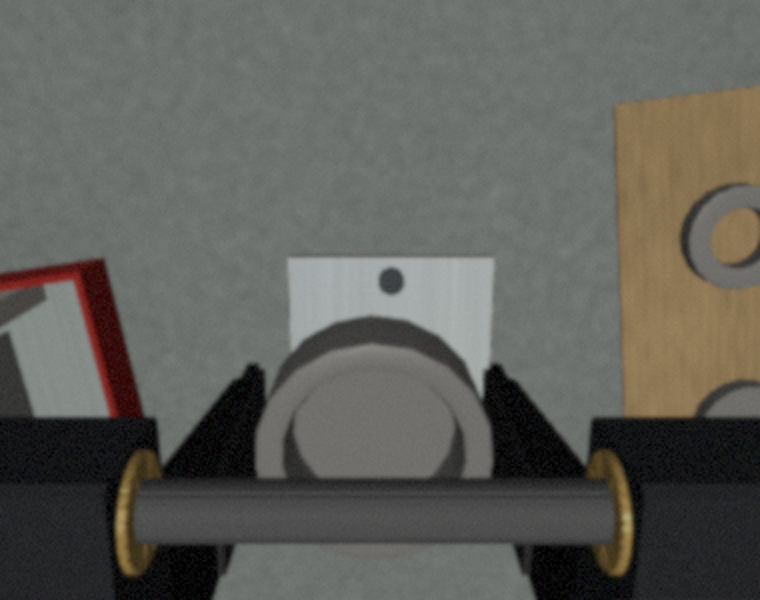

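```bash
python3 - <<'E'
from h import *
import pickle
p=pickle.load(open("w3.pkl","rb"));a=np.array([1*np.cos(-.124),np.sin(-.124)])
P=p["pose"];print(P[:3,3])
e=ray(p,[(244,188.7),(347,188.7)],12);print(e,np.hypot(*(e[1]-e[0])[:2]),e.mean(0)[:2]+75*a)
b=ray(p,[(295.5,200.5)],18)[0];print(b[:2]+63*a)
# bolts and plate corners in w1 picture (crop origin 150,90, scale 2.4)
p=pickle.load(open("w1.pkl","rb"))
f=lambda L:np.array(L)/2.4+[150,90]
c=ray(p,f([(238,150),(434,173),(397,420),(215,401)]),12);print("corners",c.mean(0))
b=ray(p,f([(334,184),(307,394)]),18);print("bolts",b.mean(0),b[1]-b[0])
t=ray(p,f([(275,262),(374,276),(265,354),(361,366)]),66);print("post tops",t.mean(0))
E
```

```text
[364.96183691   2.4178149  380.55395824]
[[436.79795095 -51.95526144  12.        ]
 [450.28813641  56.39451634  12.        ]] 109.18635193657889 [517.96718212  -7.05655806]
[517.36173641  -7.05153457]
corners [518.17124856  -6.82397737  12.        ]
bolts [517.39300832  -7.16194389  18.        ] [123.84984684 -15.60941049   0.        ]
post tops [515.98627744  -7.40240659  66.        ]
```

```bash
python3 - <<'E'
from h import *
import pickle
p=pickle.load(open("w3.pkl","rb"))
print(ray(p,[(287.2,60+345/2),(100+256/2,60+450/2),(100+493/2,60+450/2)],233.2))
to(516.7,-7,110)
E
```

```text
[[415.39403847  -3.56481621 233.2       ]
 [437.21828197 -33.57158921 233.2       ]
 [443.9229152   20.24630661 233.2       ]]
t 9.93 tcp [439.9  -6.7 230.1] rot [3.1414e+00 2.0000e-04 3.0183e+00] open 0.587 F [-0.3  0.7 -0.8]
units x y z [-0.3051  0.0365  0.4806] turnz -0.0
```

>>> {"api": "drive_tool", "payload": {
  "rows": [
    [[-0.1, 0.012, 0.1, 0, 0, 0, 0], [-0.1, 0.013, 0.14, 0, 0, 0, 0], [-0.0973, 0.012, 0.14, 0, 0, 0, 0], [0, 0, 0.1, 0, 0, 0, 0], [0, 0, 0, 0, 0, 0, 0]]
  ]
}}

```text
t: 10.55
eef_pos: [514.1, -6.3, 108.5]
tcp_rot: [3.141, -0.004, 3.019]
ft_force: [-0.1, -0.2, 0.2]
opening: 0.588
grip_force: 30.0
```

>>> {"api": "drive_tool", "payload": {
  "rows": [
    [[0, 0, 0, 0, 0, 0, 0], [0, 0, 0, 0, 0, 0, 0]]
  ]
}}

```text
t: 10.8
eef_pos: [515.1, -7.1, 111.2]
tcp_rot: [3.142, 0.002, 3.018]
ft_force: [0.8, -0.1, -1.4]
opening: 0.583
grip_force: 30.0
```

```bash
python3 - <<'E'
from h import *
to(514.8,-6.7,95)
p=env.read_camera("wrist");cv2.imwrite("pics/w4.png",cv2.resize(p["color"][120:420,100:480],None,fx=2,fy=2,interpolation=cv2.INTER_CUBIC))
import pickle;pickle.dump(p,open("w4.pkl","wb"))
E
```

```text
t 10.8 tcp [515.1  -7.1 111.2] rot [3.1415e+00 2.0000e-03 3.0181e+00] open 0.583 F [ 0.8 -0.1 -1.4]
units x y z [0.0015 0.0015 0.0648] turnz -0.0
```

View pics/w4.png

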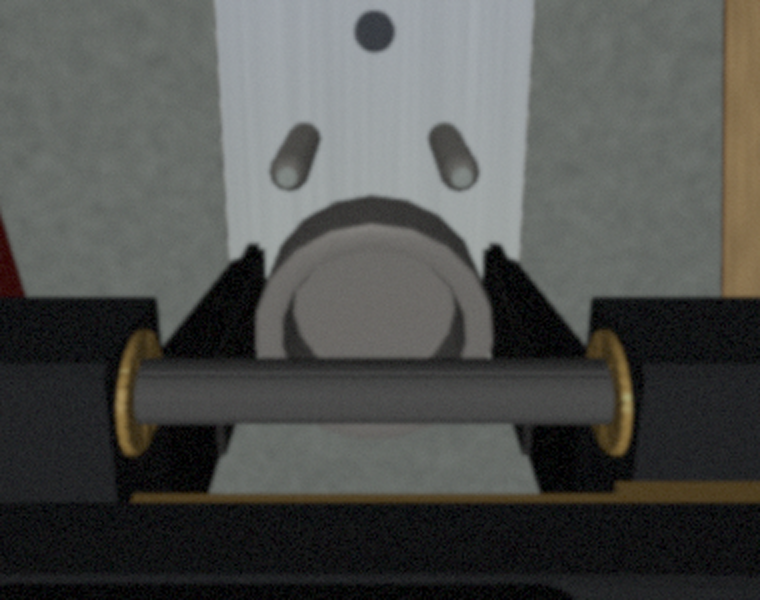

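```bash
python3 - <<'E'
from h import *
import pickle
p=pickle.load(open("w4.pkl","rb"));a=np.array([np.cos(-.124),np.sin(-.124)])
g=lambda u,v:(100+u/2,120+v/2)
t=ray(p,[g(288,177),g(461,177)],66);print("nest posts",t.mean(0)[:2]+25.1*a,np.hypot(*(t[1]-t[0])[:2]))
b=ray(p,[g(374.5,31.5)],18)[0];print("bolt",b[:2]+63*a)
r=ray(p,[g(374.5,225)],114)[0];print("cup",r[:2]+28*a, r[:2]+27.4*a)
E
```

```text
nest posts [517.78511208  -7.13011227] 49.388660069492
bolt [518.03790413  -7.113882  ]
cup [518.50902307  -7.31023794] [517.91362997  -7.23602846]
```

>>> {"api": "drive_tool", "payload": {
  "rows": [
    [[0, 0, 0.05, 0, 0, 0, 0], [0, 0, 0.05, 0, 0, 0, 0], [0, 0, 0.03, 0, 0, 0, 0], [0, 0, 0.03, 0, 0, 0, 0], [0, 0, 0, 0, 0, 0, 0]]
  ]
}}

```text
t: 11.48
eef_pos: [514.5, -7.3, 69.3]
tcp_rot: [3.141, -0.001, 3.018]
ft_force: [0.6, 0.2, -0.6]
opening: 0.586
grip_force: 30.0
```

>>> {"api": "drive_tool", "payload": {
  "rows": [
    [[0, 0, 0.04, 0, 0, 0, 0], [0, 0, 0.04, 0, 0, 0, 0], [0, 0, 0.03, 0, 0, 0, 0], [0, 0, 0.02, 0, 0, 0, 0], [0, 0, 0, 0, 0, 0, 0]]
  ]
}}

```text
t: 12.1
eef_pos: [514.6, -7.3, 37.1]
tcp_rot: [3.141, -0.001, 3.018]
ft_force: [0.3, -0.6, 0.2]
opening: 0.583
grip_force: 30.0
```

```bash
python3 - <<'E'
from h import *
to(514.8,-6.7,33)
E
```

```text
t 12.1 tcp [514.6  -7.3  37.1] rot [ 3.1415e+00 -7.0000e-04  3.0178e+00] open 0.583 F [ 0.3 -0.6  0.2]
units x y z [-0.0004  0.0023  0.0164] turnz -0.0
```

>>> {"api": "drive_tool", "payload": {
  "rows": [
    [[0, 0, 0.008, 0, 0, 0, 0], [0, 0, 0.004, 0, 0, 0, 0], [0, 0, 0.003, 0, 0, 0, 0], [0, 0, 0, 0, 0, 0, 0]]
  ]
}}

```text
t: 12.6
eef_pos: [514.8, -7.3, 33.7]
tcp_rot: [3.142, 0.0, 3.018]
ft_force: [-0.0, 0.3, -0.1]
opening: 0.585
grip_force: 30.0
```

>>> {"api": "drive_tool", "payload": {
  "rows": [
    [[0, 0, 0, 0, 0, 0, 0.8], [0, 0, 0, 0, 0, 0, 0.8], [0, 0, 0, 0, 0, 0, 0.8], [0, 0, 0, 0, 0, 0, 0.8]]
  ]
}}

```text
t: 13.1
eef_pos: [514.8, -7.3, 33.8]
tcp_rot: [3.141, 0.0, 3.018]
ft_force: [1.0, -0.9, -0.0]
opening: 0.796
grip_force: 0.0
```

>>> {"api": "drive_tool", "payload": {
  "rows": [
    [[0, 0, -0.03, 0, 0, 0, 0.8], [0, 0, -0.1, 0, 0, 0, 0.8], [0, 0, -0.15, 0, 0, 0, 0.9], [0, 0, -0.15, 0, 0, 0, 1], [0, 0, -0.1, 0, 0, 0, 1]]
  ]
}}

```text
t: 13.72
eef_pos: [514.9, -7.3, 168.4]
tcp_rot: [3.142, 0.002, 3.018]
ft_force: [0.1, -1.3, 0.1]
opening: 0.997
grip_force: 0.0
```

```bash
python3 - <<'E'
from h import *
p=env.read_camera("wrist");import pickle;pickle.dump(p,open("w5.pkl","wb"))
for d in env.place_of("housing",p)[:3]:print(d["score"],w(p,d["at"]).round(1))
# spacer seen from straight above: camera x ~ part x  (camera is ~75 behind TCP)
a=np.array([np.cos(-.124),np.sin(-.124)])
print(p["pose"][:2,3]-env.state()["eef_pos"][:2])
to(530,175.5,200)
E
```

```text
0.66 [ 535.  -197.1   -0.9]
0.61 [522.4  -6.7  11.8]
[-75.88798878   9.36403356]
t 13.82 tcp [515.7  -7.4 169. ] rot [3.1416 0.0049 3.0179] open 0.998 F [ 0.1 -0.3 -0.7]
units x y z [ 0.0334  0.7329 -0.1239] turnz -0.0
```

>>> {"api": "drive_tool", "payload": {
  "rows": [
    [[0, 0.1, -0.04, 0, 0, 0, 1], [0.01, 0.17, -0.04, 0, 0, 0, 1], [0.01, 0.19, -0.044, 0, 0, 0, 1], [0.013, 0.17, 0, 0, 0, 0, 1], [0, 0.103, 0, 0, 0, 0, 1]]
  ]
}}

```text
t: 14.45
eef_pos: [528.7, 177.4, 196.5]
tcp_rot: [-3.141, -0.001, 3.019]
ft_force: [0.3, 0.7, -0.0]
opening: 1.0
grip_force: 0.0
```

>>> {"api": "drive_tool", "payload": {
  "rows": [
    [[0, 0, 0, 0, 0, 0, 1], [0, 0, 0, 0, 0, 0, 1], [0, 0, 0, 0, 0, 0, 1]]
  ]
}}

```text
t: 14.82
eef_pos: [529.2, 174.6, 197.1]
tcp_rot: [-3.141, -0.0, 3.017]
ft_force: [0.5, 0.7, -0.1]
opening: 1.002
grip_force: 0.0
```

```bash
python3 - <<'E'
from h import *
p=env.read_camera("wrist");q=circ(p,(455,185),17);print(q,proj(p,[*q[:2],17]))
q2=circ(p,(568,191),15);print(q2)
print(p["pose"][:3,3])
to(q[0]-1.5,q[1]+.2,20)
cv2.imwrite("pics/w6.png",p["color"])
E
```

```text
[454.67354877 184.52615395  26.92631136] [287.30769625 112.83828451]
[566.43127091 190.52780438  27.39618882]
[454.38349062 183.97031889 347.43977262]
t 14.88 tcp [529.2 174.7 197.2] rot [-3.1415e+00 -1.0000e-04  3.0167e+00] open 1.004 F [-0.2  0.2 -0.1]
units x y z [0.3068 0.0021 0.7086] turnz -0.0
```

View pics/w6.png

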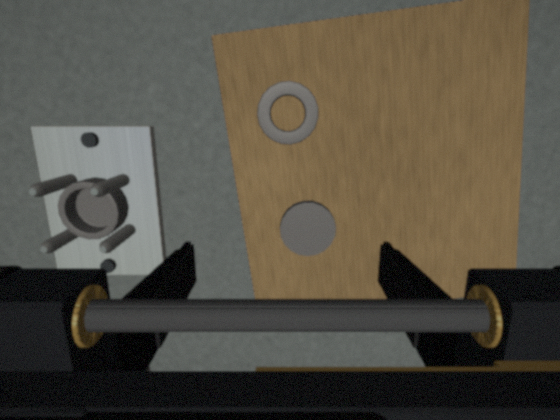

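>>> {"api": "drive_tool", "payload": {
  "rows": [
    [[0.1, 0, 0.1, 0, 0, 0, 1], [0.12, 0.002, 0.16, 0, 0, 0, 1], [0.081, 0, 0.16, 0, 0, 0, 1], [0, 0, 0.14, 0, 0, 0, 1], [0, 0, 0.08, 0, 0, 0, 1]]
  ]
}}

```text
t: 15.5
eef_pos: [454.2, 184.8, 35.9]
tcp_rot: [-3.141, -0.001, 3.017]
ft_force: [0.1, 0.8, 1.5]
opening: 1.001
grip_force: 0.0
```

>>> {"api": "drive_tool", "payload": {
  "rows": [
    [[0, 0, 0.037, 0, 0, 0, 1], [0, 0, 0.018, 0, 0, 0, 1], [0, 0, 0, 0, 0, 0, 1], [0, 0, 0, 0, 0, 0, 1]]
  ]
}}

```text
t: 16.0
eef_pos: [454.9, 185.4, 24.1]
tcp_rot: [3.141, 0.001, 3.018]
ft_force: [-0.6, -0.3, 1.2]
opening: 1.003
grip_force: 0.0
```

```bash
python3 - <<'E'
from h import *
to(454.7,184.5,23.5)
E
```

```text
t 16.0 tcp [454.9 185.4  24.1] rot [3.1411e+00 1.0000e-03 3.0177e+00] open 1.003 F [-0.6 -0.3  1.2]
units x y z [ 0.0003 -0.0038  0.0024] turnz -0.0
```

>>> {"api": "drive_tool", "payload": {
  "rows": [
    [[0, -0.002, 0, 0, 0, 0, 0], [0, 0, 0, 0, 0, 0, 0], [0, 0, 0, 0, 0, 0, 0], [0, 0, 0, 0, 0, 0, 0], [0, 0, 0, 0, 0, 0, 0]]
  ]
}}

```text
t: 16.62
eef_pos: [454.6, 184.9, 23.5]
tcp_rot: [3.141, 0.0, 3.018]
ft_force: [-0.0, 0.2, 0.9]
opening: 0.592
grip_force: 30.0
```

>>> {"api": "drive_tool", "payload": {
  "rows": [
    [[0, 0, -0.05, 0, 0, 0, 0], [0, 0, -0.12, 0, 0, 0, 0], [0, 0, -0.14, 0, 0, 0, 0], [-0.03, -0.06, -0.074, 0, 0, 0, 0], [-0.07, -0.15, 0, 0, 0, 0, 0]]
  ]
}}

```text
t: 17.25
eef_pos: [473.4, 130.1, 121.8]
tcp_rot: [3.141, 0.003, 3.02]
ft_force: [0.4, 0.2, -1.4]
opening: 0.591
grip_force: 30.0
```

>>> {"api": "drive_tool", "payload": {
  "rows": [
    [[-0.08, -0.17, 0, 0, 0, 0, 0], [-0.08, -0.17, 0, 0, 0, 0, 0], [-0.06, -0.13, 0, 0, 0, 0, 0], [-0.025, -0.051, 0, 0, 0, 0, 0], [0, 0, 0, 0, 0, 0, 0]]
  ]
}}

```text
t: 17.88
eef_pos: [517.5, -7.4, 119.8]
tcp_rot: [3.141, 0.0, 3.017]
ft_force: [-1.0, 1.2, -1.4]
opening: 0.589
grip_force: 30.0
```

>>> {"api": "drive_tool", "payload": {
  "rows": [
    [[0, 0, 0, 0, 0, 0, 0], [0, 0, 0, 0, 0, 0, 0]]
  ]
}}

```text
t: 18.12
eef_pos: [517.2, -6.1, 119.6]
tcp_rot: [3.141, -0.0, 3.019]
ft_force: [-0.0, -0.1, -0.5]
opening: 0.587
grip_force: 30.0
```

```bash
python3 - <<'E'
from h import *
to(517.9,-7.15,120)
p=env.read_camera("wrist");cv2.imwrite("pics/w7.png",cv2.resize(p["color"][120:420,100:480],None,fx=2,fy=2,interpolation=cv2.INTER_CUBIC))
import pickle;pickle.dump(p,open("w7.pkl","wb"))
E
```

```text
t 18.12 tcp [517.2  -6.1 119.6] rot [ 3.1415e+00 -2.0000e-04  3.0192e+00] open 0.587 F [-0.  -0.1 -0.5]
units x y z [-0.0031 -0.0038 -0.0017] turnz -0.0
```

View pics/w7.png

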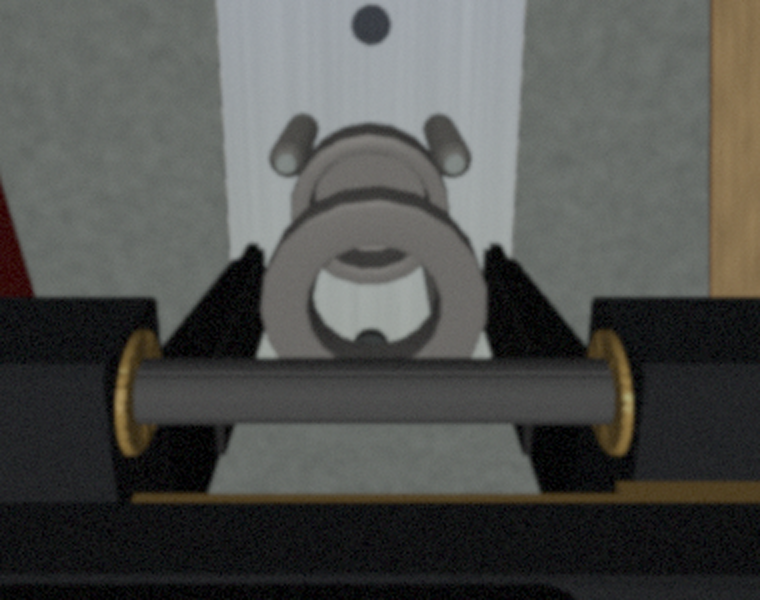

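```bash
python3 - <<'E'
from h import *
import pickle
p=pickle.load(open("w7.pkl","rb"));a=np.array([np.cos(-.124),np.sin(-.124)])
g=lambda u,v:(100+u/2,120+v/2)
t=ray(p,[g(285.5,162),g(454.5,162)],66);print("nest posts",t.mean(0)[:2]+25.1*a,np.hypot(*(t[1]-t[0])[:2]))
b=ray(p,[g(370.5,25)],18)[0];print("bolt",b[:2]+63*a)
r=ray(p,[g(374.5,198)],113.1)[0];print("ring",r[:2]+27.6*a)
to(517.9,-7.15,56.5)
E
```

```text
nest posts [517.35707066  -7.14839123] 50.032456966160304
bolt [518.12935139  -7.28937767]
ring [516.91019185  -5.84687862]
t 18.18 tcp [517.3  -6.2 119.5] rot [ 3.1415e+00 -1.0000e-04  3.0191e+00] open 0.585 F [-0.4 -0.5 -0.5]
units x y z [-0.0027 -0.0034  0.2522] turnz -0.0
```

>>> {"api": "drive_tool", "payload": {
  "rows": [
    [[-0.0027, -0.004, 0.04, 0, 0, 0, 0], [0, 0, 0.05, 0, 0, 0, 0], [0, 0, 0.04, 0, 0, 0, 0], [0, 0, 0.03, 0, 0, 0, 0], [0, 0, 0.02, 0, 0, 0, 0]]
  ]
}}

```text
t: 18.8
eef_pos: [518.0, -8.2, 73.8]
tcp_rot: [3.142, -0.001, 3.018]
ft_force: [-0.1, -0.1, -0.5]
opening: 0.589
grip_force: 30.0
```

>>> {"api": "drive_tool", "payload": {
  "rows": [
    [[0, 0, 0, 0, 0, 0, 0], [0, 0, 0, 0, 0, 0, 0]]
  ]
}}

```text
t: 19.05
eef_pos: [518.2, -8.2, 74.7]
tcp_rot: [3.141, 0.0, 3.018]
ft_force: [1.4, 0.0, 0.3]
opening: 0.588
grip_force: 30.0
```

```bash
python3 - <<'E'
from h import *
to(517.9,-7.15,56.5)
E
```

```text
t 19.05 tcp [518.2  -8.2  74.7] rot [3.1415e+00 4.0000e-04 3.0178e+00] open 0.588 F [1.4 0.  0.3]
units x y z [0.0019 0.0041 0.0727] turnz -0.0
```

>>> {"api": "drive_tool", "payload": {
  "rows": [
    [[0.001, 0.003, 0.02, 0, 0, 0, 0], [0, 0, 0.02, 0, 0, 0, 0], [0, 0, 0.015, 0, 0, 0, 0], [0, 0, 0.01, 0, 0, 0, 0], [0, 0, 0, 0, 0, 0, 0]]
  ]
}}

```text
t: 19.68
eef_pos: [517.9, -7.4, 58.0]
tcp_rot: [3.141, -0.0, 3.018]
ft_force: [0.5, 0.6, -0.2]
opening: 0.585
grip_force: 30.0
```

```bash
python3 - <<'E'
from h import *
to(517.9,-7.15,56.5)
E
```

```text
t 19.68 tcp [517.9  -7.4  58. ] rot [ 3.1415e+00 -3.0000e-04  3.0178e+00] open 0.585 F [ 0.5  0.6 -0.2]
units x y z [0.0002 0.0011 0.0061] turnz -0.0
```

Lower the rest, release, rise, and go towards a view over the disc.

>>> {"api": "drive_tool", "payload": {
  "rows": [
    [[0, 0, 0.003, 0, 0, 0, 0], [0, 0, 0.003, 0, 0, 0, 0], [0, 0, 0, 0, 0, 0, 0]]
  ]
}}

```text
t: 20.05
eef_pos: [518.0, -7.4, 56.7]
tcp_rot: [3.142, 0.0, 3.018]
ft_force: [0.6, 0.0, -0.6]
opening: 0.591
grip_force: 30.0
```

>>> {"api": "drive_tool", "payload": {
  "rows": [
    [[0, 0, 0, 0, 0, 0, 0.8], [0, 0, 0, 0, 0, 0, 0.8], [0, 0, 0, 0, 0, 0, 0.8], [0, 0, 0, 0, 0, 0, 0.8]]
  ]
}}

```text
t: 20.55
eef_pos: [518.0, -7.4, 56.7]
tcp_rot: [3.141, 0.0, 3.018]
ft_force: [0.4, 0.0, 0.3]
opening: 0.798
grip_force: 0.0
```

>>> {"api": "drive_tool", "payload": {
  "rows": [
    [[0, 0, -0.03, 0, 0, 0, 0.8], [0, 0, -0.1, 0, 0, 0, 0.8], [0, 0, -0.16, 0, 0, 0, 0.9], [0, 0, -0.16, 0, 0, 0, 1], [0, 0, -0.1, 0, 0, 0, 1]]
  ]
}}

```text
t: 21.18
eef_pos: [518.1, -7.4, 196.7]
tcp_rot: [3.142, 0.002, 3.018]
ft_force: [-0.5, -0.3, -0.6]
opening: 0.993
grip_force: 0.0
```

```bash
python3 - <<'E'
from h import *
p=env.read_camera("wrist")
for n in ("spacer","housing"):
  for d in env.place_of(n,p)[:2]:print(n,d["score"],w(p,d["at"]).round(1))
to(643,181,200)
E
```

```text
spacer 0.66 [519.2  -7.7  37. ]
housing 0.78 [521.8  -7.5  14.1]
t 21.32 tcp [518.2  -7.5 195.4] rot [3.1415e+00 2.7000e-03 3.0178e+00] open 1.0 F [-0.2  1.4  0.2]
units x y z [-0.4023  0.8097 -0.0183] turnz -0.0
```

>>> {"api": "drive_tool", "payload": {
  "rows": [
    [[-0.04, 0.08, -0.018, 0, 0, 0, 1], [-0.08, 0.16, 0, 0, 0, 0, 1], [-0.09, 0.18, 0, 0, 0, 0, 1], [-0.09, 0.18, 0, 0, 0, 0, 1], [-0.07, 0.14, 0, 0, 0, 0, 1]]
  ]
}}

```text
t: 21.95
eef_pos: [632.9, 166.4, 197.0]
tcp_rot: [-3.141, -0.002, 3.018]
ft_force: [-0.3, -0.1, 0.7]
opening: 1.001
grip_force: 0.0
```

>>> {"api": "drive_tool", "payload": {
  "rows": [
    [[-0.03, 0.07, 0, 0, 0, 0, 1], [0, 0, 0, 0, 0, 0, 1], [0, 0, 0, 0, 0, 0, 1], [0, 0, 0, 0, 0, 0, 1]]
  ]
}}

```text
t: 22.45
eef_pos: [641.9, 180.1, 199.0]
tcp_rot: [-3.142, 0.0, 3.017]
ft_force: [0.6, -0.4, 0.3]
opening: 0.998
grip_force: 0.0
```

```bash
python3 - <<'E'
from h import *
p=env.read_camera("wrist");q=circ(p,(567,191),15);print(q,p["pose"][:3,3])
to(q[0],q[1],23)
E
```

```text
[567.63819213 190.58408927  27.13061495] [567.04081975 189.42197863 349.33334714]
t 22.5 tcp [642.  180.2 199. ] rot [3.1416e+00 2.0000e-04 3.0167e+00] open 1.0 F [ 0.6  0.9 -0.6]
units x y z [0.3002 0.0042 0.7041] turnz -0.0
```

>>> {"api": "drive_tool", "payload": {
  "rows": [
    [[0.1, 0.004, 0.1, 0, 0, 0, 1], [0.12, 0, 0.16, 0, 0, 0, 1], [0.08, 0, 0.16, 0, 0, 0, 1], [0, 0, 0.14, 0, 0, 0, 1], [0, 0, 0.08, 0, 0, 0, 1]]
  ]
}}

```text
t: 23.12
eef_pos: [567.2, 190.9, 37.5]
tcp_rot: [-3.141, -0.001, 3.017]
ft_force: [0.1, 0.1, -0.2]
opening: 0.999
grip_force: 0.0
```

>>> {"api": "drive_tool", "payload": {
  "rows": [
    [[0, 0, 0.04, 0, 0, 0, 1], [0, 0, 0.02, 0, 0, 0, 1], [0, 0, 0, 0, 0, 0, 1], [0, 0, 0, 0, 0, 0, 1]]
  ]
}}

```text
t: 23.62
eef_pos: [568.2, 191.5, 24.5]
tcp_rot: [3.141, 0.001, 3.018]
ft_force: [0.3, 0.1, -0.2]
opening: 1.0
grip_force: 0.0
```

>>> {"api": "drive_tool", "payload": {
  "rows": [
    [[0, 0, 0, 0, 0, 0, 0], [0, 0, 0, 0, 0, 0, 0], [0, 0, 0, 0, 0, 0, 0], [0, 0, 0, 0, 0, 0, 0], [0, 0, 0, 0, 0, 0, 0]]
  ]
}}

```text
t: 24.25
eef_pos: [567.9, 191.5, 23.7]
tcp_rot: [3.142, -0.0, 3.018]
ft_force: [0.0, -0.1, -0.6]
opening: 0.571
grip_force: 30.0
```

```bash
python3 - <<'E'
from h import *
to(517.8,-7.2,130)
E
```

```text
t 24.25 tcp [567.9 191.5  23.7] rot [ 3.1415 -0.      3.0179] open 0.571 F [ 0.  -0.1 -0.6]
units x y z [ 0.1007 -0.8133 -0.4251] turnz -0.0
```

>>> {"api": "drive_tool", "payload": {
  "rows": [
    [[0, 0, 0, 0, 0, 0, 0], [0, 0, -0.02, 0, 0, 0, 0], [0, 0, -0.06, 0, 0, 0, 0], [0, 0, -0.1, 0, 0, 0, 0], [0, 0, 0, 0, 0, 0, 0]]
  ]
}}

```text
t: 24.88
eef_pos: [568.8, 191.7, 71.0]
tcp_rot: [3.14, 0.004, 3.018]
ft_force: [-0.0, -0.4, -0.4]
opening: 0.57
grip_force: 30.0
```

```bash
python3 - <<'E'
from h import *
to(517.8,-7.2,130)
p=env.read_camera("wrist")
h=cv2.cvtColor(p["color"],cv2.COLOR_BGR2HSV)
print(h[195:300:3,285:290,1].mean(1).round(),h[195:300:3,285:290,2].mean(1).round())
print(h[275,210:370:3,1],h[275,210:370:3,2])
for d in env.place_of("disc",p)[:2]:print(d["score"],w(p,d["at"]).round(1))
for d in env.search_frame("disc",p)[:2]:print(d["score"],w(p,d["at"]).round(1))
print(env.state()["opening"])
import pickle
p=pickle.load(open("w7.pkl","rb"));h=cv2.cvtColor(p["color"],cv2.COLOR_BGR2HSV)
print("ring",h[275,210:370:3,2])
E
```

```text
t 24.88 tcp [568.8 191.7  71. ] rot [3.1402 0.0037 3.0179] open 0.57 F [-0.  -0.4 -0.4]
units x y z [ 0.1044 -0.8146 -0.2359] turnz -0.0
[103. 102. 102. 104. 102. 103.  43.  13.  12.  12.  11.  13.  10.  10.
  12.  12.  12.  10.  11.  13.  12.  12.  11.  12.  13.  12.  13.  13.
  12.  13.  11.  13.  12.  10.  10.] [138. 138. 138. 138. 138. 136.  68.  60. 110. 110. 111. 111. 111. 110.
 110. 111. 111. 110. 110. 110. 109. 110. 110. 108. 109. 108. 108. 108.
 108. 108. 107. 107. 108. 108. 102.]
[161 102 234  57 219  23 255   8   7  14  14  14  12  17  11  12  11  12
  14  12  14  12  14  12  12  10  12   7  11  17  17  14  12   7  16   7
  10  12  12  12  10   9   7   9   4  32 204 134  59 223  46 255  39  54] [ 19  15  12   9   7  22   1  61 108 111 107 109 107 108 112 108 111 107
 110 109 109 109 107 109 107 105 110 107 111 108 106 107 110 107 109 108
 106 108 110 110 107 109 106 108  67   8   5  19  13   8  11  10  13  19]
0.67 [571.8 188.8  47.5]
0.57 [565.3 190.5  61.1]
0.5734112513342337
ring [  6  10  16  21  14  19  27  91 109 108 107 106 107 108  97  40 103 163
 162 162 164 166 162 163 166 165 164 163 162 162 165 164 162 163 161  86
  49  98 105 107 108 107 107 107  89  13  13   8  14  17  21   0  21   6]
```

```bash
python3 - <<'E'
from h import *
p=env.read_camera("wrist");e=env.state()["eef_pos"]
g=cv2.cvtColor(p["color"],cv2.COLOR_BGR2GRAY).astype(float)
for c in (270,287,304):
    v=cv2.blur(g,(5,1))[200:240,c];print(c,v.round().astype(int)[6:26])
a=np.array([np.cos(-.124),np.sin(-.124)])
r=ray(p,[(287.3,217.3)],e[2]-8.7)[0];print(r[:2]+27.6*a-e[:2], e.round(1))
import pickle
p=pickle.load(open("w7.pkl","rb"));r=ray(p,[(287.3,219)],113.1)[0];print("ring",r[:2]+27.6*a-[517.2,-6.1])
E
```

```text
270 [115 116 116 117 117 117 116 109  92  74  62  58  60  68  88 106 111 112
 110 109]
287 [119 119 120 119 117 110  86  64  59  56  58  70  92 108 110 110 109 109
 110 109]
304 [117 116 117 116 115 117 113 109  94  77  59  56  57  62  80  99 108 110
 109 109]
[-0.36053224  0.34583431] [567.6 191.4  68.2]
ring [-0.2869882   0.27603787]
```

>>> {"api": "drive_tool", "payload": {
  "rows": [
    [[0, -0.03, -0.12, 0, 0, 0, 0], [0.01, -0.08, -0.12, 0, 0, 0, 0], [0.02, -0.15, 0, 0, 0, 0, 0], [0.02, -0.16, 0, 0, 0, 0, 0], [0.02, -0.16, 0, 0, 0, 0, 0]]
  ]
}}

```text
t: 25.7
eef_pos: [532.0, 48.6, 128.1]
tcp_rot: [-3.142, -0.001, 3.018]
ft_force: [0.4, -0.7, -0.3]
opening: 0.572
grip_force: 30.0
```

>>> {"api": "drive_tool", "payload": {
  "rows": [
    [[0.02, -0.13, 0, 0, 0, 0, 0], [0.01, -0.07, 0, 0, 0, 0, 0], [0, -0.034, 0, 0, 0, 0, 0], [0, 0, 0, 0, 0, 0, 0], [0, 0, 0, 0, 0, 0, 0]]
  ]
}}

```text
t: 26.32
eef_pos: [518.1, -6.7, 128.6]
tcp_rot: [3.141, -0.0, 3.019]
ft_force: [0.9, 0.6, 0.6]
opening: 0.57
grip_force: 30.0
```

>>> {"api": "drive_tool", "payload": {
  "rows": [
    [[0, 0, 0, 0, 0, 0, 0], [0, 0, 0, 0, 0, 0, 0]]
  ]
}}

```text
t: 26.58
eef_pos: [518.0, -7.0, 128.7]
tcp_rot: [3.141, 0.0, 3.018]
ft_force: [-0.1, -0.4, 0.4]
opening: 0.572
grip_force: 30.0
```

```bash
python3 - <<'E'
from h import *
to(518,-7.3,70.7)
E
```

```text
t 26.57 tcp [518.   -7.  128.7] rot [3.1415e+00 1.0000e-04 3.0184e+00] open 0.572 F [-0.1 -0.4  0.4]
units x y z [-0.     -0.0011  0.2321] turnz -0.0
```

>>> {"api": "drive_tool", "payload": {
  "rows": [
    [[0, -0.001, 0.05, 0, 0, 0, 0], [0, 0, 0.06, 0, 0, 0, 0], [0, 0, 0.04, 0, 0, 0, 0], [0, 0, 0.03, 0, 0, 0, 0], [0, 0, 0.02, 0, 0, 0, 0]]
  ]
}}

```text
t: 27.2
eef_pos: [517.9, -7.7, 78.1]
tcp_rot: [3.141, -0.0, 3.018]
ft_force: [0.2, -0.4, -0.6]
opening: 0.564
grip_force: 30.0
```

>>> {"api": "drive_tool", "payload": {
  "rows": [
    [[0, 0, 0.015, 0, 0, 0, 0], [0, 0, 0.01, 0, 0, 0, 0], [0, 0, 0, 0, 0, 0, 0], [0, 0, 0, 0, 0, 0, 0]]
  ]
}}

```text
t: 27.7
eef_pos: [518.0, -7.7, 72.6]
tcp_rot: [3.142, 0.0, 3.018]
ft_force: [-0.4, -0.1, -0.8]
opening: 0.57
grip_force: 30.0
```

```bash
python3 - <<'E'
from h import *
to(518,-7.3,70.7)
E
```

```text
t 27.7 tcp [518.   -7.7  72.6] rot [3.1415e+00 4.0000e-04 3.0179e+00] open 0.57 F [-0.4 -0.1 -0.8]
units x y z [0.0003 0.0015 0.0078] turnz -0.0
```

>>> {"api": "drive_tool", "payload": {
  "rows": [
    [[0, 0.001, 0.004, 0, 0, 0, 0], [0, 0, 0.003, 0, 0, 0, 0], [0, 0, 0.001, 0, 0, 0, 0], [0, 0, 0, 0, 0, 0, 0]]
  ]
}}

```text
t: 28.2
eef_pos: [518.0, -7.4, 70.7]
tcp_rot: [3.141, 0.0, 3.018]
ft_force: [-1.7, -0.4, 4.3]
opening: 0.572
grip_force: 30.0
```

>>> {"api": "drive_tool", "payload": {
  "rows": [
    [[0, 0, 0, 0, 0, 0, 0.8], [0, 0, 0, 0, 0, 0, 0.8], [0, 0, 0, 0, 0, 0, 0.8], [0, 0, 0, 0, 0, 0, 0.8]]
  ]
}}

```text
t: 28.7
eef_pos: [517.9, -7.4, 70.4]
tcp_rot: [3.141, -0.0, 3.018]
ft_force: [-0.2, -0.3, -1.1]
opening: 0.8
grip_force: 0.0
```

>>> {"api": "drive_tool", "payload": {
  "rows": [
    [[0, 0, -0.03, 0, 0, 0, 0.8], [0, 0, -0.1, 0, 0, 0, 0.8], [0, 0, -0.16, 0, 0, 0, 0.9], [0, 0, -0.16, 0, 0, 0, 1], [0, 0, -0.1, 0, 0, 0, 1]]
  ]
}}

```text
t: 29.32
eef_pos: [518.1, -7.4, 210.4]
tcp_rot: [3.142, 0.002, 3.018]
ft_force: [-0.8, 0.0, -0.2]
opening: 0.992
grip_force: 0.0
```

```bash
python3 - <<'E'
from h import *
p=env.read_camera("wrist")
for n in ("disc","spacer","housing"):
  for d in env.place_of(n,p)[:2]:print(n,d["score"],w(p,d["at"]).round(1))
to(510,-362,260)
E
```

```text
disc 0.73 [521.8  -8.2  48.8]
t 29.52 tcp [517.7  -7.4 208. ] rot [3.1415e+00 6.0000e-04 3.0178e+00] open 1.002 F [ 0.7 -0.5 -1.1]
units x y z [-0.1444 -1.4114 -0.2079] turnz -0.0
```

>>> {"api": "drive_tool", "payload": {
  "rows": [
    [[-0.03, -0.08, -0.1, 0, 0, 0, 1], [-0.04, -0.15, -0.108, 0, 0, 0, 1], [-0.05, -0.19, 0, 0, 0, 0, 1], [-0.05, -0.19, 0, 0, 0, 0, 1], [-0.05, -0.19, 0, 0, 0, 0, 1]]
  ]
}}

```text
t: 30.15
eef_pos: [547.6, -214.1, 258.5]
tcp_rot: [3.141, -0.002, 3.018]
ft_force: [0.4, 0.5, -0.4]
opening: 1.001
grip_force: 0.0
```

>>> {"api": "drive_tool", "payload": {
  "rows": [
    [[-0.05, -0.19, 0, 0, 0, 0, 1], [-0.05, -0.19, 0, 0, 0, 0, 1], [-0.04, -0.15, 0, 0, 0, 0, 1], [-0.026, -0.088, 0, 0, 0, 0, 1], [0, 0, 0, 0, 0, 0, 1]]
  ]
}}

```text
t: 30.78
eef_pos: [569.5, -372.3, 257.6]
tcp_rot: [3.14, -0.002, 3.016]
ft_force: [-1.0, 0.2, -0.7]
opening: 1.0
grip_force: 0.0
```

>>> {"api": "drive_tool", "payload": {
  "rows": [
    [[0, 0, 0, 0, 0, 0, 1], [0, 0, 0, 0, 0, 0, 1]]
  ]
}}

```text
t: 31.02
eef_pos: [570.0, -370.1, 259.8]
tcp_rot: [3.141, -0.0, 3.019]
ft_force: [-0.6, 0.3, 0.3]
opening: 0.998
grip_force: 0.0
```

```bash
python3 - <<'E'
from h import *
to(502,-363,84)
p=env.read_camera("wrist")
for n in ("pad","rack"):
  for d in env.place_of(n,p)[:2]:print(n,d["score"],w(p,d["at"]).round(1))
c=proj(p,[502,-363,100]);print(c,p["pose"][:3,3])
u,v=(c-[80,60]).astype(int);u=max(u,0);v=max(v,0);print(u,v)
cv2.imwrite("pics/w8.png",cv2.resize(p["color"][v:v+120,u:u+160],None,fx=5,fy=5,interpolation=cv2.INTER_CUBIC))
import pickle;pickle.dump(p,open("w8.pkl","wb"))
E
```

```text
t 31.02 tcp [ 570.  -370.1  259.8] rot [ 3.1412e+00 -3.0000e-04  3.0187e+00] open 0.998 F [-0.6  0.3  0.3]
units x y z [ 0.2734 -0.005   0.7033] turnz -0.0
pad 0.89 [ 502.9 -361.3   18.1]
[285.10448121 121.14525323] [ 495.18542414 -360.99632385  410.20003989]
205 61
```

View pics/w8.png

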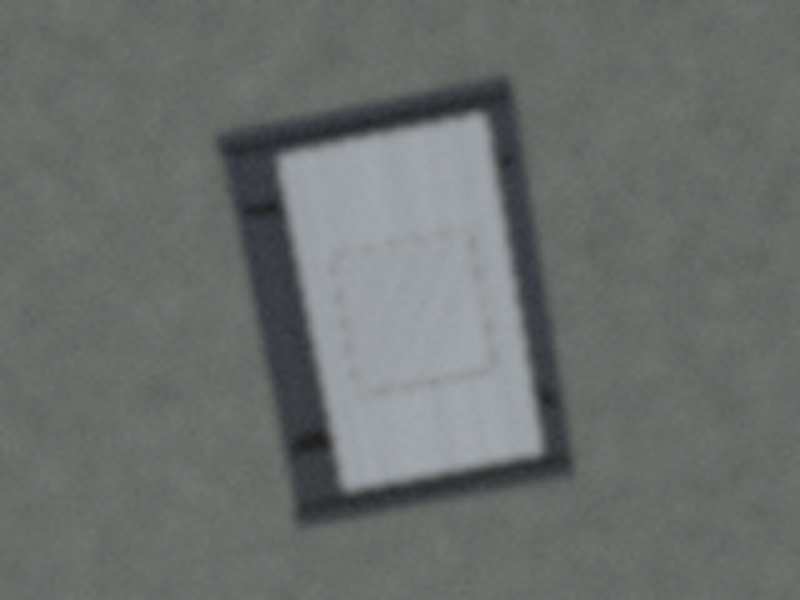

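```bash
python3 - <<'E'
from h import *
import pickle
p=pickle.load(open("w8.pkl","rb"))
g=p["color"].min(axis=2);m=(g>120).astype(np.uint8)
n,l,st,ce=cv2.connectedComponentsWithStats(m);i=l[61+62,205+82];print(st[i])
k,_=cv2.findContours((l==i).astype(np.uint8),cv2.RETR_EXTERNAL,cv2.CHAIN_APPROX_NONE)
print(cv2.minAreaRect(ray(p,k[0][:,0],62)[:,:2].astype(np.float32)))
f=lambda L:np.array(L)/5+[205,61]
c=ray(p,f([(278,153),(488,112),(543,455),(341,492)]),62)[:,:2];print("plate",c.mean(0),c)
d=(c[2]+c[3]-c[0]-c[1]);print("yaw",np.arctan2(d[1],d[0]),np.hypot(*d)/2);e=c[1]+c[2]-c[0]-c[3];print(np.arctan2(-e[0],e[1]),np.hypot(*e)/2)
c=ray(p,f([(332,248),(472,232),(497,362),(362,394)]),100)[:,:2];print("stem",c.mean(0),np.hypot(*(c-np.roll(c,1,0)).T))
E
```

```text
[ 261   84   52   75 2841]
((503.8145751953125, -361.48004150390625), (63.37331008911133, 39.44940948486328), 3.7534098625183105)
plate [ 504.32942743 -361.0459337 ] [[ 473.53419728 -382.6096799 ]
 [ 471.15875819 -342.96126654]
 [ 535.15992672 -339.30331826]
 [ 537.46482754 -379.3094701 ]]
yaw 0.05433605264390195 64.06044236840576
0.058690481018360635 39.89597516373387
stem [ 503.78735101 -360.61284544] [24.65471091 23.68518967 21.83346496 23.76324406]
```

```bash
python3 - <<'E'
from h import *
to(504,-361.2,86,np.pi+.06)
E
```

```text
t 31.18 tcp [ 570.1 -370.5  260.2] rot [-3.1416e+00  2.0000e-04  3.0185e+00] open 1.002 F [-0.6 -0.6 -0.5]
units x y z [0.2615 0.053  0.6967] turnz -0.0583
```

>>> {"api": "drive_tool", "payload": {
  "rows": [
    [[0, 0, 0, 0, 0, -0.029, 1], [0, 0, 0, 0, 0, -0.029, 1], [0.08, 0.018, 0, 0, 0, 0, 1], [0.1, 0.018, 0.08, 0, 0, 0, 1], [0.082, 0.017, 0.1, 0, 0, 0, 1]]
  ]
}}

```text
t: 31.8
eef_pos: [503.2, -361.3, 215.1]
tcp_rot: [-3.141, 0.001, -3.083]
ft_force: [0.4, -0.9, -0.8]
opening: 0.999
grip_force: 0.0
```

>>> {"api": "drive_tool", "payload": {
  "rows": [
    [[0, 0, 0.12, 0, 0, 0, 1], [0, 0, 0.1, 0, 0, 0, 1], [0, 0, 0, 0, 0, 0, 1], [0, 0, 0, 0, 0, 0, 1]]
  ]
}}

```text
t: 32.3
eef_pos: [504.2, -361.9, 161.0]
tcp_rot: [-3.141, 0.001, -3.083]
ft_force: [0.1, -1.2, 1.1]
opening: 0.999
grip_force: 0.0
```

```bash
python3 - <<'E'
from h import *
to(504,-361.2,86,np.pi+.06)
E
```

```text
t 32.3 tcp [ 504.2 -361.9  161. ] rot [-3.1408e+00  1.0000e-03 -3.0829e+00] open 0.999 F [ 0.1 -1.2  1.1]
units x y z [0.0007 0.0027 0.3001] turnz -0.0004
```

>>> {"api": "drive_tool", "payload": {
  "rows": [
    [[0, 0.003, 0.06, 0, 0, 0, 1], [0, 0, 0.1, 0, 0, 0, 1], [0, 0, 0.08, 0, 0, 0, 1], [0, 0, 0.04, 0, 0, 0, 1], [0, 0, 0.02, 0, 0, 0, 1]]
  ]
}}

```text
t: 32.92
eef_pos: [503.8, -361.0, 84.6]
tcp_rot: [3.141, -0.0, -3.083]
ft_force: [0.6, -0.1, 0.4]
opening: 0.998
grip_force: 0.0
```

>>> {"api": "drive_tool", "payload": {
  "rows": [
    [[0, 0, 0, 0, 0, 0, 1], [0, 0, 0, 0, 0, 0, 0.6], [0, 0, 0, 0, 0, 0, 0.45], [0, 0, 0, 0, 0, 0, 0.4]]
  ]
}}

```text
t: 33.42
eef_pos: [503.8, -361.0, 85.2]
tcp_rot: [-3.141, 0.0, -3.083]
ft_force: [-0.2, 0.7, 0.4]
opening: 0.744
grip_force: 0.0
```

>>> {"api": "drive_tool", "payload": {
  "rows": [
    [[0, 0, 0, 0, 0, 0, 0], [0, 0, 0, 0, 0, 0, 0], [0, 0, 0, 0, 0, 0, 0], [0, 0, 0, 0, 0, 0, 0], [0, 0, 0, 0, 0, 0, 0]]
  ]
}}

```text
t: 34.05
eef_pos: [503.7, -361.0, 85.0]
tcp_rot: [3.142, 0.0, -3.083]
ft_force: [0.2, -0.5, -0.7]
opening: 0.251
grip_force: 30.0
```

```bash
python3 - <<'E'
from h import *
to(504,-361.2,86,np.pi+.06)
E
```

```text
t 34.05 tcp [ 503.7 -361.    85. ] rot [ 3.1416e+00  1.0000e-04 -3.0831e+00] open 0.251 F [ 0.2 -0.5 -0.7]
units x y z [-0.001  -0.0008 -0.0042] turnz -0.0005
```

>>> {"api": "drive_tool", "payload": {
  "rows": [
    [[0, 0, -0.02, 0, 0, 0, 0], [0, 0, -0.06, 0, 0, 0, 0], [0, 0, -0.1, 0, 0, 0, 0], [0, 0, -0.12, 0, 0, 0, 0], [0, 0, -0.12, 0, 0, 0, 0]]
  ]
}}

```text
t: 34.67
eef_pos: [503.7, -360.9, 191.9]
tcp_rot: [-3.141, 0.0, -3.083]
ft_force: [0.9, 0.4, -2.0]
opening: 0.253
grip_force: 30.0
```

>>> {"api": "drive_tool", "payload": {
  "rows": [
    [[0, 0, -0.12, 0, 0, 0, 0], [0, 0, -0.08, 0, 0, 0, 0], [0, 0, 0, 0, 0, 0.029, 0], [0, 0, 0, 0, 0, 0.029, 0], [0, 0, 0, 0, 0, 0, 0]]
  ]
}}

```text
t: 35.3
eef_pos: [503.7, -360.9, 240.9]
tcp_rot: [-3.141, 0.001, 3.018]
ft_force: [0.3, -0.7, -2.6]
opening: 0.251
grip_force: 30.0
```

```bash
python3 - <<'E'
from h import *
to(518,-7.3,240,np.pi-.124)
E
```

```text
t 35.3 tcp [ 503.7 -360.9  240.9] rot [-3.1412e+00  7.0000e-04  3.0184e+00] open 0.251 F [ 0.3 -0.7 -2.6]
units x y z [0.118  1.4106 0.0035] turnz 0.0003
```

>>> {"api": "drive_tool", "payload": {
  "rows": [
    [[0.005, 0.06, 0, 0, 0, 0, 0], [0.009, 0.11, 0, 0, 0, 0, 0], [0.012, 0.14, 0, 0, 0, 0, 0], [0.012, 0.15, 0, 0, 0, 0, 0], [0.012, 0.15, 0, 0, 0, 0, 0]]
  ]
}}

```text
t: 35.92
eef_pos: [509.8, -205.2, 240.1]
tcp_rot: [3.141, -0.0, 3.019]
ft_force: [0.3, -0.2, -1.9]
opening: 0.255
grip_force: 30.0
```

>>> {"api": "drive_tool", "payload": {
  "rows": [
    [[0.013, 0.15, 0, 0, 0, 0, 0], [0.013, 0.15, 0, 0, 0, 0, 0], [0.012, 0.15, 0, 0, 0, 0, 0], [0.011, 0.13, 0, 0, 0, 0, 0], [0.01, 0.11, 0, 0, 0, 0, 0]]
  ]
}}

```text
t: 36.55
eef_pos: [515.9, -32.3, 240.2]
tcp_rot: [3.141, 0.0, 3.02]
ft_force: [0.4, -0.8, -2.3]
opening: 0.249
grip_force: 30.0
```

>>> {"api": "drive_tool", "payload": {
  "rows": [
    [[0.006, 0.07, 0, 0, 0, 0, 0], [0.003, 0.04, 0, 0, 0, 0, 0], [0, 0, 0, 0, 0, 0, 0], [0, 0, 0, 0, 0, 0, 0], [0, 0, 0, 0, 0, 0, 0]]
  ]
}}

```text
t: 37.17
eef_pos: [518.0, -8.2, 239.9]
tcp_rot: [3.142, -0.0, 3.017]
ft_force: [-0.0, -0.2, -1.3]
opening: 0.254
grip_force: 30.0
```

```bash
python3 - <<'E'
from h import *
to(518,-7.3,136)
p=env.read_camera("wrist")
for n in ("disc","pad","nest"):
  for d in env.place_of(n,p)[:2]:print(n,d["score"],w(p,d["at"]).round(1))
E
```

```text
t 37.17 tcp [518.   -8.2 239.9] rot [ 3.1416e+00 -1.0000e-04  3.0169e+00] open 0.254 F [-0.  -0.2 -1.3]
units x y z [0.0005 0.0035 0.4156] turnz -0.0
disc 0.57 [519.  -10.9  48. ]
pad 0.67 [517.7  -7.2 170.4]
```

>>> {"api": "drive_tool", "payload": {
  "rows": [
    [[0, 0.003, 0.06, 0, 0, 0, 0], [0, 0, 0.08, 0, 0, 0, 0], [0, 0, 0.08, 0, 0, 0, 0], [0, 0, 0.06, 0, 0, 0, 0], [0, 0, 0.04, 0, 0, 0, 0]]
  ]
}}

```text
t: 38.0
eef_pos: [517.9, -6.8, 158.9]
tcp_rot: [3.141, -0.001, 3.018]
ft_force: [-0.6, -0.2, -1.0]
opening: 0.254
grip_force: 30.0
```

>>> {"api": "drive_tool", "payload": {
  "rows": [
    [[0, 0, 0.03, 0, 0, 0, 0], [0, 0, 0.02, 0, 0, 0, 0], [0, 0, 0, 0, 0, 0, 0], [0, 0, 0, 0, 0, 0, 0]]
  ]
}}

```text
t: 38.5
eef_pos: [518.2, -6.8, 147.8]
tcp_rot: [3.142, 0.001, 3.018]
ft_force: [-0.5, -0.1, -1.7]
opening: 0.248
grip_force: 30.0
```

```bash
python3 - <<'E'
from h import *
to(518,-7.3,136)
for c in ("side","wrist"):
  p=env.read_camera(c)
  for n in ("disc","pad","nest"):
    for d in env.place_of(n,p)[:2]:print(c,n,round(d["score"],2),w(p,d["at"]).round(1))
E
```

```text
t 38.5 tcp [518.2  -6.8 147.8] rot [3.1415e+00 6.0000e-04 3.0178e+00] open 0.248 F [-0.5 -0.1 -1.7]
units x y z [ 0.0008 -0.002   0.0472] turnz -0.0
side disc 0.78 [522.1  -6.2  46.2]
side pad 0.66 [518.1  -6.2  79.3]
side pad 0.48 [ 504.  -364.2   -0.8]
wrist pad 0.86 [515.9  -4.5  80. ]
```

>>> {"api": "drive_tool", "payload": {
  "rows": [
    [[0, -0.002, 0.02, 0, 0, 0, 0], [0, 0, 0.015, 0, 0, 0, 0], [0, 0, 0.01, 0, 0, 0, 0], [0, 0, 0, 0, 0, 0, 0], [0, 0, 0, 0, 0, 0, 0]]
  ]
}}

```text
t: 39.52
eef_pos: [518.1, -7.3, 136.3]
tcp_rot: [3.141, 0.0, 3.018]
ft_force: [0.1, 0.3, -1.6]
opening: 0.251
grip_force: 30.0
```

>>> {"api": "drive_tool", "payload": {
  "rows": [
    [[0, 0, 0, 0, 0, 0, 0], [0, 0, 0, 0, 0, 0, 0], [0, 0, 0, 0, 0, 0, 0], [0, 0, 0, 0, 0, 0, 0]]
  ]
}}

```text
t: 40.02
eef_pos: [518.0, -7.3, 136.3]
tcp_rot: [3.142, 0.0, 3.018]
ft_force: [-0.4, 0.0, -1.8]
opening: 0.254
grip_force: 30.0
```

```bash
python3 - <<'E'
from h import *
to(518,-7.3,136);s=env.state();print(s["grip_force"],abs(s["qvel"]).max())
p=env.read_camera("side")
for n in ("disc","pad"):
    for d in env.place_of(n,p)[:1]:print(n,round(d["score"],2),w(p,d["at"]).round(1))
E
```

```text
t 40.02 tcp [518.   -7.3 136.3] rot [3.1415e+00 1.0000e-04 3.0178e+00] open 0.254 F [-0.4  0.  -1.8]
units x y z [ 0.0001 -0.0001  0.001 ] turnz -0.0
29.995573461055756 0.0014652511989825374
disc 0.53 [517.3  -8.1  47. ]
```

```bash
python3 -c "
from cell import env
print(env.job_done())"
```

```text
the job is handed in; nothing more can be done
None
```

The job is handed in at about 40 s of the 72 s: body, spacer and disc are stacked in the jig, and the pad, carried over the ink tray, is held still about 7 mm above the disc with its plate parallel to the jig; no verdict came back.

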